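# Hook up the drop guard of the strip punch

### The job

Raise the clear drop guard of the strip punch by its red-handled slotted stay bar, hook the bar's brass cross pin into the notch of the yellow catch plate under the top beam, and let go so that the guard hangs there by itself. Let the weight down into the notch gently, never letting the guard drop, and leave the canister, bottle, knob and pencil tray where they stand.

Things in the scene. Friction and masses are not known exactly. Their poses are not given: they have to be found in the camera images.
- press: Green strip punch, fixed on the bench, turned about z. Origin: underside of its base, midway between the posts; x points away from its front, y to its left post, z up. Base 200 x 280 x 26 mm. Posts 36 mm deep, inner faces at y = +-105 mm. The guard and its stay bar move in the middle, in front of and between the posts.
- beam_edge (a point): Middle of the lower front edge of the press's top beam: press x = -45, y = 0, z = 395 mm. The beam runs back to x = +23 and overhangs the notch, so a gripper held upright strikes it; tilt the tool 30 to 45 degrees from vertical, fingers pointing forward (+x of the press) and down.
- catch_line (a point): Front face of the yellow catch plate's upright wall: press x = -30, y = 0, z = 320 mm. The plate (8 mm thick, y = 0) hangs from the beam; at the wall's foot a ledge runs forward to a lip 12 mm tall, x -51 to -45. Notch: the 15 mm between lip and wall, open above. The ledge's height differs each time, 237 to 255 mm above the bench, and is not reported: feel for it or look.
- guard (a joint): Travel of the clear amber guard plate (196 mm wide, 80 tall, in the press's plane x = 0), m: 0 down, at most 0.11. It slides straight up and down and falls if let go; with the bar it weighs 0.45 to 0.75 kg, moved by the bar alone. Reads 0.048 to 0.071 with the pin in the notch; 0.095 lifts the pin over the highest lip.
- stay (a joint): Lean of the stay bar, rad: 0 upright, growing towards the press's front (-x), at most 1.1; its pivot (along y) is on the guard at press x = 0, y = 0, z = 115 mm + travel. Starts 0.8 to 1.0; stays where left (0.13 N m). Slot 14 mm wide straddles the catch plate. Below 0.72 the pin meets the lip from below when raised; 0.41 to 0.50 with the pin in the notch.
- stay_grip (a point): Centre of the red plastic handle at the bar's free end: 56 mm long along the bar, 24 mm wide along the press's y (pinch it across this width), 14 mm thick; 126 mm from the pivot. The point's z axis runs along the bar, away from the pivot.
- stay_pin (a point): Centre of the brass cross pin, 9 mm thick, that bridges the upper end of the bar's slot along the press's y, 85 mm from the pivot.
- canister_mid (a point): Bystander, loose: chrome screw-top canister, 76 mm across, 112 mm tall; its centre.
- bottle_mid (a point): Bystander, loose: brown glass bottle, 66 mm across, 160 mm tall; its centre.
- knob_mid (a point): Bystander, loose: beige radio knob, 64 mm across, 34 mm tall; its centre.
- tray_mid (a point): Bystander, loose: wooden pencil tray, 75 x 210 x 24 mm, in front of the press; its centre, half-way up.

How it is judged (in metres and radians):
On the way:
1. the guard has been raised more than 40 mm (value of joint guard above 0.04 m), for 0.2 s.
At the end, for the whole second after the job is handed in: The guard hangs still (under 10 mm/s) with the bar's pin in the notch of the catch plate: guard raised 44 to 78 mm and bar leaning 0.37 to 0.54 rad, with nothing else holding it (value of joint guard between 0.044 and 0.078 m and value of joint stay between 0.37 and 0.54 rad and velocity of joint guard between -0.01 and 0.01 m/s); the robot touches nothing.
It fails at once if the guard drops (comes down faster than 0.3 m/s) (velocity of joint guard below -0.3 m/s).
It fails at once if the canister is moved more than 30 mm (distance of canister_mid from where it was at the start of the episode above 0.03 m).
It fails at once if the bottle is moved more than 30 mm (distance of bottle_mid from where it was at the start of the episode above 0.03 m).
It fails at once if the knob is moved more than 30 mm (distance of knob_mid from where it was at the start of the episode above 0.03 m).
It fails at once if the tray is moved more than 30 mm (distance of tray_mid from where it was at the start of the episode above 0.03 m).
It also fails if it takes over 45 s, if anything falls off the work surface, if the arm or the gripper's body presses on something with over 40 N, if the wrist force passes 120 N, or if a joint passes its speed limit or range.

### The arm

A 6-joint arm with a two-finger parallel gripper is mounted at the origin on the work surface. World frame = base frame: x ahead of the robot, y to its left, z up, the work surface at z = 0. Lengths are in mm, angles in rad, forces in N, time in s.
With the tool pointing down it reaches from about 300 to 775 mm from the base axis. Payload 14.6 kg.
Tool frame: the origin (TCP) lies at the very end of the fingers, on their centre line; the grasp point (between the pads) lies 19 mm behind it; y points along the fingers, x is the direction in which the jaws open and shut, and the axes are right-handed (so a half turn about y gives the same grasp; the last joint's range is limited). The gripper opens to 94 mm and grips with 3 to 60 N. Pads are 16 mm wide; open, the fingers measure 119 mm over their backs; the gripper's body (75 mm by 177 mm) begins 78 mm behind the grasp point.
Start: joints at [-1.249, 0.3, 1.521, -0, 1.321, -0.067], TCP at [208.485, -508.943, 205.446] pointing down, gripper open.
Joint ranges: [-3.03, 3.03], [-0.79, 2.21], [0.23, 2.52], [-1.04, 4.18], [0, 3.07], [-2.55, 2.55]. Speed limits (rad/s): [2.22, 2.22, 2.57, 3.14, 3.14, 3.14].

### API

Orientations are given as a unit quaternion [w, x, y, z].
In Python, from rig import ctrl gives the robot as it stands.
- The arm moves only by the tool apply_moves, never from a script. Its argument "moves" is one flat list of numbers, 7 for each row, row after row: the turn, a rotation vector about the tool's x, y, z in rad, then the shift along the tool's x, y, z in cm, then the gripper's target within -1 to 1 (shut at 1, half-way at 0, fully open at -1). A call has 1 to 10 rows; each row shifts and turns the commanded pose from where the row before left it, along the tool's axes as they then stand; what a row does not reach is not made up. A row lasts 1/8 s, in which the tool goes at most 62.5 mm and 10.7 degrees, less where a joint would pass 70% of its speed; a pose out of reach is approached as far as the arm can. A call with a gripper value outside its range is refused whole. The fingers move at their own pace and stop on an object; "force" is the grip in N (left out, the last holds). Time passes only in rows, so rows that do not move let the fingers close. It gives the time, the measured TCP pose, the force and the opening at its end, in the units of the state.
- ctrl.state(): the state, without advancing time (a new reading comes with each control period).
- ctrl.grab_frame(name): name is "scene" or "top"; returns a dict with "frame" (384x512x3 uint8, blue, green, red), "depth" (384x512 float32, mm along the optical axis (not along the pixel's ray), 0 where there is no reading), "fov_y" (degrees; the focal length in pixels is half the picture's height over the tangent of half this angle, whatever the lens; pixels are square), "cx", "cy" (the principal point, pixels), "k1" (the pictures are not rectified: a ray, as slopes to the right and down, at radius r is drawn at 1 + k1 r^2 times it, then the intrinsics apply), "R" (3x3) and "t" (3): a world point X has camera coordinates R X + t. Camera axes: x right, y down, z forward; pixel columns grow to the right and rows downward; lengths in mm; the calibration is good to about 2 mm. A picture is of the moment at which its call begins.
- ctrl.close_job(): hands the job in, once; it reports no verdict.
The state is a dict: "time_s": time; "joint_positions": joint angles; "joint_velocities": joint speeds; "joint_torque": joint torques, N m; "position": TCP position; "ee_rot": TCP orientation; "ft_force": force on the tool from outside, world axes, zero at the start; "moment": the same for the moment, N m; "finger_gap": finger opening in mm.
Only numpy, scipy, OpenCV 4.12 (cv2) and the standard library are available. Lean on these libraries where they do the work, as an engineer would, in place of code of your own. Each camera call takes 0.05 s, during which the arm holds its last target. There are 200 camera calls.

## Working session

There is one attempt and no reset: what is moved stays moved. The work goes in short steps, Python scripts to look and compute and a tool call to move; the robot and the scene stay as the last step left them, time stands still between calls to the robot, and variables do not carry over. Pictures are saved under pics/ and viewed, about 8 in all and at most 12, crops included, and the job is handed in when it is done.

Besides the shell and the picture viewer there is one more tool, called after ">>>" by a JSON object that holds its "name" and its "arguments", one argument or row to a line. apply_moves: Moves the arm, as the interface text tells. Its arguments: {"type":"object","properties":{"moves":{"type":"array"},"force":{"type":"number"}},"required":["moves"]}

```bash
mkdir -p pics; ls; cat > h.py <<'E'
import numpy as np, cv2
from rig import ctrl
def cam(n):
    f=ctrl.grab_frame(n); f['n']=n; return f
def K(f):
    h=f['frame'].shape[0]; fl=h/2/np.tan(np.radians(f['fov_y'])/2); return np.array([[fl,0,f['cx']],[0,fl,f['cy']],[0,0,1.]])
def D(f): return np.array([f['k1'],0,0,0,0.])
def px2w(f,u,v,d=None):
    n=cv2.undistortPoints(np.array([[[u,v]]],float),K(f),D(f))[0,0]
    if d is None:
        p=f['depth'][int(v)-1:int(v)+2,int(u)-1:int(u)+2]; d=np.median(p)
    return np.array(f['R']).T@(np.array([n[0]*d,n[1]*d,d])-np.array(f['t']))
def w2px(f,X):
    R=np.array(f['R']);t=np.array(f['t'],float)
    return cv2.projectPoints(np.atleast_2d(np.array(X,float)),cv2.Rodrigues(R)[0],t,K(f),D(f))[0][:,0]
def tri(f1,p1,f2,p2):
    A=[];b=[]
    for f,p in((f1,p1),(f2,p2)):
        n=cv2.undistortPoints(np.array([[p]],float),K(f),D(f))[0,0];R=np.array(f['R']);t=np.array(f['t'])
        for i in(0,1): A.append(R[i]-n[i]*R[2]); b.append(n[i]*t[2]-t[i])
    s=np.linalg.lstsq(np.array(A),np.array(b),rcond=None); return s[0],s[1]
E
python3 - <<'E'
from h import *
import pickle
fs={n:cam(n) for n in('scene','top')}
pickle.dump(fs,open('f0.pkl','wb'))
cv2.imwrite('pics/a.png',np.vstack([fs['scene']['frame'],fs['top']['frame']])[:, :] if 0 else fs['scene']['frame'])
cv2.imwrite('pics/b.png',fs['top']['frame'])
for n,f in fs.items():
    R=np.array(f['R']);print(n,f['fov_y'],f['cx'],f['cy'],f['k1'],(-R.T@np.array(f['t'])).round(),R[2].round(3),(f['depth']>0).mean())
print(ctrl.state())
E
```

```text
pics
scene 56.78362115805851 251.63483970644506 190.10535779630658 -0.05563002981454003 [1315. -280.  755.] [-0.758  0.358 -0.545] 0.9908905029296875
top 51.32401602282969 255.19561922684755 192.1032186287253 -0.019181938365298256 [ 450.   46. 1334.] [ 0.172 -0.006 -0.985] 0.99603271484375
{'time_s': 0.1, 'joint_positions': array([-1.24856295e+00,  3.00440599e-01,  1.52151410e+00, -1.21205483e-07,
        1.32068594e+00, -6.65969192e-02]), 'joint_velocities': array([-1.59229028e-03, -2.10637570e-03, -2.63088920e-03,  3.07193623e-04,
        3.16099122e-05, -1.62893715e-04]), 'joint_torque': array([ 1.65874961e-03, -5.32638216e+01, -3.53283799e+01,  7.09431642e-02,
        2.33953045e-02, -3.91968604e-05]), 'position': array([ 208.43405678, -508.72538045,  204.93138954]), 'ee_rot': array([ 0.58740314, -0.58695028,  0.39427726, -0.3936907 ]), 'ft_force': array([ 0.25696604, -0.10787856, -0.2326373 ]), 'moment': array([ 0.0344388 , -0.03381545, -0.00849713]), 'finger_gap': 94.07920507678566}
```

View pics/a.png

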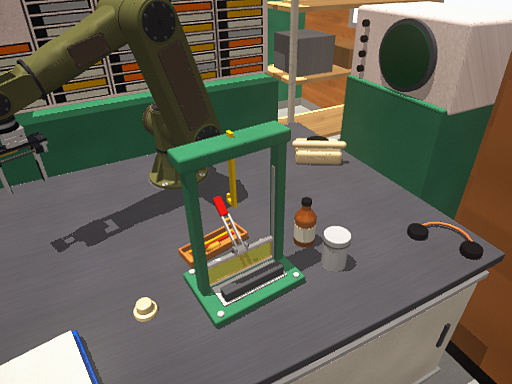

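View pics/b.png

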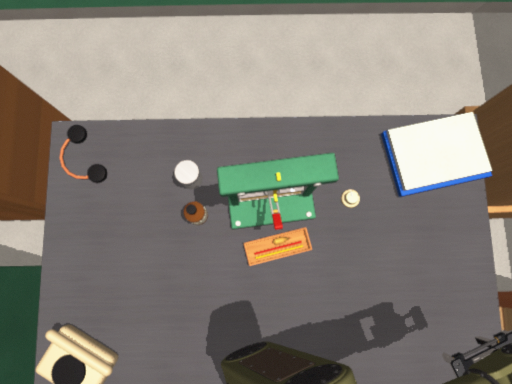

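The scene camera looks at the press from behind: red handle about (221,206), catch plate about (232,180), tray in front of the press. In the top view the handle is near (277,220) and the beam runs (218..337,172). Next I'll enlarge the crops.

```bash
python3 - <<'E'
from h import *
import pickle
fs=pickle.load(open('f0.pkl','rb'))
def crop(f,x,y,w,h,s): return cv2.resize(f['frame'][y:y+h,x:x+w],None,fx=s,fy=s,interpolation=cv2.INTER_CUBIC)
a=crop(fs['scene'],165,120,145,200,3); b=crop(fs['top'],210,145,145,120,2.4); 
c=np.zeros((600,435+348,3),np.uint8); c[:600,:435]=a; c[:288,435:]=b; cv2.imwrite('pics/c.png',c)
S,T=fs['scene'],fs['top']
for n,u,v in(('beam',230,172),('beam',320,165),('hand',277,221),('canlid',187,172),('bottle',195,212),('knob',351,198),('tray',278,246)):
    print(n,px2w(T,u,v).round(1))
for n,u,v in(('hand',221,206),('hand',218,200),('catch',233,185)): print(n,px2w(S,u,v).round(1))
E
```

```text
beam [655.4  97.4 430.1]
beam [ 668.5 -112.1  429.1]
hand [562.5 -21.8 201.8]
canlid [730.3 250.2 112.1]
bottle [598.2 217.8 156.1]
knob [ 650.6 -278.2   33.8]
tray [499.2 -34.3   8.1]
hand [569.6 -21.4 196.2]
hand [553.9 -23.1 206.9]
catch [650.9 -15.3 306.8]
```

View pics/c.png

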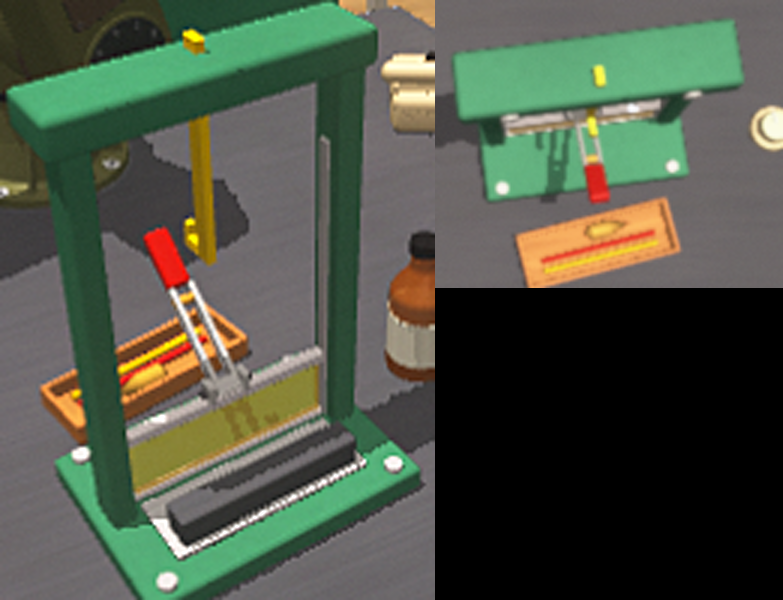

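The crop shows the slotted bar with the handle at crop (167,257), the pin at about (187,297), the pivot at about (228,385), the catch wall foot at about (208,262) and the lip top at about (189,221). Next I'll fit the press pose, the bar and the ledge height.

```bash
cat > fit.py <<'E'
from h import *
def pts(f,mask):
    v,u=np.nonzero(mask&(f['depth']>0)); n=cv2.undistortPoints(np.stack([u,v],1)[:,None].astype(float),K(f),D(f))[:,0]
    d=f['depth'][v,u].astype(float)[:,None]
    return (np.hstack([n*d,d])-np.array(f['t']))@np.array(f['R'])
def hsv(f): return cv2.cvtColor(f['frame'],cv2.COLOR_BGR2HSV)
def red(f):
    h=hsv(f); return ((h[...,0]<6)|(h[...,0]>174))&(h[...,1]>190)&(h[...,2]>70)
def yel(f):
    h=hsv(f); return (h[...,0]>20)&(h[...,0]<32)&(h[...,1]>190)&(h[...,2]>90)
E
python3 - <<'E'
from fit import *
import pickle
fs=pickle.load(open('f0.pkl','rb'));S,T=fs['scene'],fs['top']
h=hsv(T); g=(h[...,0]>60)&(h[...,0]<90)&(h[...,1]>80)
box=np.zeros(g.shape,bool); box[145:240,205:350]=1
P=pts(T,g&box); B=P[P[:,2]>415]; print('beam',len(B),B[:,2].mean())
r=cv2.minAreaRect(B[:,:2].astype(np.float32)); print('beam rect',r); 
b=cv2.boxPoints(r); print(b)
Q=P[(P[:,2]>18)&(P[:,2]<34)]; r=cv2.minAreaRect(Q[:,:2].astype(np.float32)); print('base rect',r); print(cv2.boxPoints(r))
# axis: long side of beam is press y
e=sorted([b[1]-b[0],b[2]-b[1]],key=np.linalg.norm)[1]; e=e*np.sign(e[1]); y=e/np.linalg.norm(e); yaw=np.arctan2(-y[0],y[1]); print('yaw',yaw)
ctr=np.mean(b,0); x=np.array([np.cos(yaw),np.sin(yaw)]); o=ctr+11*x; print('origin from beam',o)
bc=np.array(cv2.minAreaRect(Q[:,:2].astype(np.float32))[0]); print('base ctr',bc)
R=np.stack([x,[-x[1],x[0]]])
def topress(p): p=np.atleast_2d(p); return np.hstack([(p[:,:2]-o)@R.T,p[:,2:]])
for n,f in fs.items():
    H=pts(f,red(f)&( (np.arange(384)[:,None]<234)&(np.arange(384)[:,None]>185)&(np.abs(np.arange(512)-250)<40)))
    H=H[H[:,2]>120]; p=topress(H); print(n,'handle',len(p),p.mean(0).round(1),p.min(0).round(1),p.max(0).round(1))
    c=p.mean(0); print('  lean of mean',np.arctan2(-c[0],c[2]-115), np.hypot(c[0],c[2]-115))
m=yel(S); m[:, :215]=0; m[:,245:]=0; m[:120]=0;m[215:]=0
Y=topress(pts(S,m)); v,u=np.nonzero(m&(S['depth']>0))
for a,bq,p in zip(u,v,Y):
    if bq>190: print(a,bq,p.round(0))
E
```

```text
beam 3327 429.3384863728106
beam rect ((650.7996215820312, -11.734344482421875), (69.03289031982422, 277.8318786621094), 6.322848796844482)
[[ 601.1943    122.535255]
 [ 631.79205  -153.60658 ]
 [ 700.40497  -146.00394 ]
 [ 669.8072    130.1379  ]]
base rect ((624.3943481445312, -15.55096435546875), (105.47364044189453, 278.671630859375), 5.5950541496276855)
[[ 558.3239    117.979355]
 [ 585.4936   -159.36464 ]
 [ 690.4648   -149.08128 ]
 [ 663.2951    128.26271 ]]
yaw 0.110354416
origin from beam [661.7327   -10.522904]
base ctr [624.39434814 -15.55096436]
scene handle 160 [-93.6  -2.9 196.5] [-116.7  -13.8  179.7] [-72.2   9.5 213.7]
  lean of mean 0.8543996555463078 124.08628553226801
top handle 105 [-1.000e+02 -1.000e-01  2.018e+02] [-121.4  -10.1  183.8] [-77.   10.  218.4]
  lean of mean 0.8562075883964646 132.44805597296093
230 191 [-23.  -6. 284.]
231 191 [-21.  -5. 285.]
232 191 [-17.  -4. 287.]
233 191 [-12.  -4. 290.]
234 191 [-11.  -2. 290.]
235 191 [-11.   1. 289.]
230 192 [-25.  -6. 280.]
231 192 [-22.  -5. 282.]
232 192 [-16.  -5. 285.]
233 192 [-12.  -4. 287.]
234 192
[... 2376 characters left out ...]

235 202 [-11.  -1. 257.]
236 202 [ -9.   1. 257.]
229 203 [-37.  -5. 240.]
230 203 [-30.  -5. 245.]
231 203 [-25.  -5. 247.]
232 203 [-19.  -5. 251.]
233 203 [-13.  -6. 254.]
234 203 [-11.  -4. 255.]
235 203 [-10.  -1. 254.]
236 203 [-13.   3. 251.]
230 204 [-30.  -5. 241.]
231 204 [-27.  -4. 243.]
232 204 [-19.  -5. 248.]
233 204 [-15.  -5. 250.]
234 204 [-10.  -4. 253.]
235 204 [-11.  -1. 251.]
236 204 [-11.   2. 249.]
232 205 [-20.  -5. 244.]
233 205 [-15.  -5. 247.]
234 205 [ -9.  -6. 251.]
235 205 [-13.  -0. 246.]
236 205 [-11.   1. 247.]
233 206 [-15.  -5. 244.]
234 206 [-11.  -4. 246.]
235 206 [-11.  -2. 245.]
236 206 [-11.   1. 244.]
234 207 [-12.  -4. 242.]
235 207 [-12.  -1. 241.]
```

```bash
cat > plan.py <<'E'
from h import *
from scipy.spatial.transform import Rotation as Ro
o=np.array([661.7,-10.5]); yaw=0.110; CY=-1.5
X=np.array([np.cos(yaw),np.sin(yaw),0]);Yp=np.array([-np.sin(yaw),np.cos(yaw),0]);Z=np.array([0,0,1.])
def w(x,y,z): return np.r_[o,0]+x*X+y*Yp+z*Z
def inv(p): d=p-np.r_[o,0]; return np.array([d@X,d@Yp,p[2]])
def cur():
    s=ctrl.state(); q=s['ee_rot']; return s,np.array(s['position']),Ro.from_quat([q[1],q[2],q[3],q[0]])
def orient(phi,R0=None):
    y=np.sin(phi)*X-np.cos(phi)*Z; c=[]
    for sg in(1,-1):
        x=sg*Yp; c.append(Ro.from_matrix(np.stack([x,y,np.cross(x,y)],1)))
    return min(c,key=lambda r:(R0.inv()*r).magnitude()) if R0 is not None else c
def grip(th,t,phi,back=0,r=126):  # TCP pose, press->world, grasp pt on handle
    g=np.array([-r*np.sin(th),CY,115+t+r*np.cos(th)]); f=np.array([np.sin(phi),0,-np.cos(phi)])
    return w(*(g+(19-back)*f))
def rep():
    s,p,R=cur(); y=R.as_matrix()[:,1]; f=s['ft_force']
    print('t',round(s['time_s'],2),'TCP',p.round(1),'press grip',inv(p-19*y).round(1),'phi',round(float(np.arctan2(y@X,-y[2])),3),'F',np.round([f@X,f@Yp,f[2]],1),'gap',round(s['finger_gap'],1),'q',np.round(s['joint_positions'],2))
    return s,p,R
def go(p1,R1):
    s,p,R=rep(); print('turn tool',(R.inv()*R1).as_rotvec().round(3),'shift tool cm',(R.inv().apply(p1-p)/10).round(2),'shift in target frame',(R1.inv().apply(p1-p)/10).round(2))
E
python3 - <<'E'
from plan import *
s,p,R=cur()
R1=orient(1.0,R); pre=grip(.86,0,1.0,120); print(pre)
go(np.array([pre[0],pre[1],pre[2]+30]),orient(0.0,R)); go(pre,R1); go(grip(.86,0,1.0),R1)
E
```

```text
[482.47871875 -31.80336317 251.77765388]
t 0.1 TCP [ 208.4 -508.7  204.9] press grip [-505.2 -445.5  223.9] phi -0.0 F [ 0.2 -0.1 -0.2] gap 94.1 q [-1.25  0.3   1.52 -0.    1.32 -0.07]
turn tool [ 0.     0.279 -0.001] shift tool cm [-33.75  -7.65  43.44] shift in target frame [-44.4   -7.68  32.47]
t 0.1 TCP [ 208.4 -508.7  204.9] press grip [-505.2 -445.5  223.9] phi -0.0 F [ 0.2 -0.1 -0.2] gap 94.1 q [-1.25  0.3   1.52 -0.    1.32 -0.07]
turn tool [ 0.993  0.255 -0.14 ] shift tool cm [-33.75  -4.65  43.44] shift in target frame [-44.4   24.8   21.49]
t 0.1 TCP [ 208.4 -508.7  204.9] press grip [-505.2 -445.5  223.9] phi -0.0 F [ 0.2 -0.1 -0.2] gap 94.1 q [-1.25  0.3   1.52 -0.    1.32 -0.07]
turn tool [ 0.993  0.255 -0.14 ] shift tool cm [-30.96   1.84  53.15] shift in target frame [-44.4   36.8   21.49]
```

>>> {"name": "apply_moves", "arguments": {
  "moves": [0, 0, 0, -2.1, -0.48, 2.7, -1, 0, 0, 0, -2.1, -0.48, 2.7, -1, 0, 0, 0, -2.1, -0.48, 2.7, -1, 0, 0, 0, -2.1, -0.48, 2.7, -1, 0, 0, 0, -2.1, -0.48, 2.7, -1, 0, 0, 0, -2.1, -0.48, 2.7, -1, 0, 0, 0, -2.1, -0.48, 2.7, -1, 0, 0, 0, -2.1, -0.48, 2.7, -1]
}}

```text
time_s: 1.1
position: [345.0, -270.5, 243.8]
ee_rot: [0.587, -0.587, 0.394, -0.394]
ft_force: [0.8, 0.3, -0.2]
finger_gap: 93.7
```

>>> {"name": "apply_moves", "arguments": {
  "moves": [0, 0, 0, -2.1, -0.48, 2.7, -1, 0, 0, 0, -2.1, -0.48, 2.7, -1, 0, 0, 0, -2.1, -0.48, 2.7, -1, 0, 0, 0, -2.1, -0.48, 2.7, -1, 0, 0, 0, -2.1, -0.48, 2.7, -1, 0, 0, 0, -2.1, -0.48, 2.7, -1, 0, 0, 0, -2.1, -0.48, 2.7, -1, 0, 0, 0, -2.1, -0.48, 2.7, -1, 0, 0.14, 0, 0, 0, 0, -1, 0, 0.14, 0, 0, 0, 0, -1]
}}

```text
time_s: 2.35
position: [480.9, -33.8, 281.9]
ee_rot: [-0.525, 0.526, -0.473, 0.473]
ft_force: [0.0, -0.3, 0.6]
finger_gap: 93.9
```

>>> {"name": "apply_moves", "arguments": {
  "moves": [0.125, 0, 0, 0, 0, 0, -1, 0.125, 0, 0, 0, 0, 0, -1, 0.125, 0, 0, 0, 0, 0, -1, 0.125, 0, 0, 0, 0, 0, -1, 0.125, 0, 0, 0, 0, 0, -1, 0.125, 0, 0, 0, 0, 0, -1, 0.125, 0, 0, 0, 0, 0, -1, 0.125, 0, 0, 0, 0, 0, -1, 0, 0, 0, 0, 0, 0, -1]
}}

```text
time_s: 3.48
position: [480.4, -33.2, 281.3]
ee_rot: [0.714, -0.216, 0.195, -0.637]
ft_force: [-0.6, -0.0, 0.9]
finger_gap: 94.0
```

```bash
python3 - <<'E'
from plan import *
s,p,R=cur()
R1=orient(1.0,R); go(grip(.86,0,1.0,60),R1); go(grip(.86,0,1.0),R1)
E
```

```text
t 3.48 TCP [480.4 -33.2 281.3] press grip [-198.5   -2.8  291.8] phi 0.982 F [-0.6  0.1  0.9] gap 94.0 q [-0.36 -0.36  2.26  0.94  0.49  0.41]
turn tool [ 0.018 -0.001 -0.003] shift tool cm [-0.09  7.82 -2.22] shift in target frame [-0.12  7.78 -2.36]
t 3.48 TCP [480.4 -33.2 281.3] press grip [-198.5   -2.8  291.8] phi 0.982 F [-0.6  0.1  0.9] gap 94.0 q [-0.36 -0.36  2.26  0.94  0.49  0.41]
turn tool [ 0.018 -0.001 -0.003] shift tool cm [-0.07 13.82 -2.11] shift in target frame [-0.12 13.78 -2.36]
```

>>> {"name": "apply_moves", "arguments": {
  "moves": [0.018, 0, 0, 0, 0, -1.1, -1, 0, 0, 0, -0.1, 0, -1.2, -1, 0, 0, 0, 0, 2.6, 0, -1, 0, 0, 0, 0, 2.6, 0, -1, 0, 0, 0, 0, 2.6, 0, -1, 0, 0, 0, 0, 0, 0, -1]
}}

```text
time_s: 4.22
position: [534.6, -25.1, 220.2]
ee_rot: [0.717, -0.21, 0.189, -0.638]
ft_force: [0.2, -0.5, 0.5]
finger_gap: 94.0
```

```bash
python3 - <<'E'
from plan import *
s,p,R=cur()
S,T=cam('scene'),cam('top')
def crop(f,x,y,w,h,s): return cv2.resize(f['frame'][y:y+h,x:x+w],None,fx=s,fy=s,interpolation=cv2.INTER_CUBIC)
cv2.imwrite('pics/d.png',np.hstack([crop(S,170,140,100,150,4),crop(T,230,165,100,150,4)]))
R1=orient(1.0,R); go(grip(.86,0,1.0),R1)
E
```

```text
t 4.33 TCP [533.9 -25.6 221.3] press grip [-144.7   -1.1  231.6] phi 1.001 F [-0.1  0.1 -0.4] gap 93.9 q [-0.28 -0.11  2.25  1.46  0.34 -0.1 ]
turn tool [-0.001  0.    -0.005] shift tool cm [ 0.08  6.   -0.24] shift in target frame [ 0.05  6.   -0.23]
```

View pics/d.png

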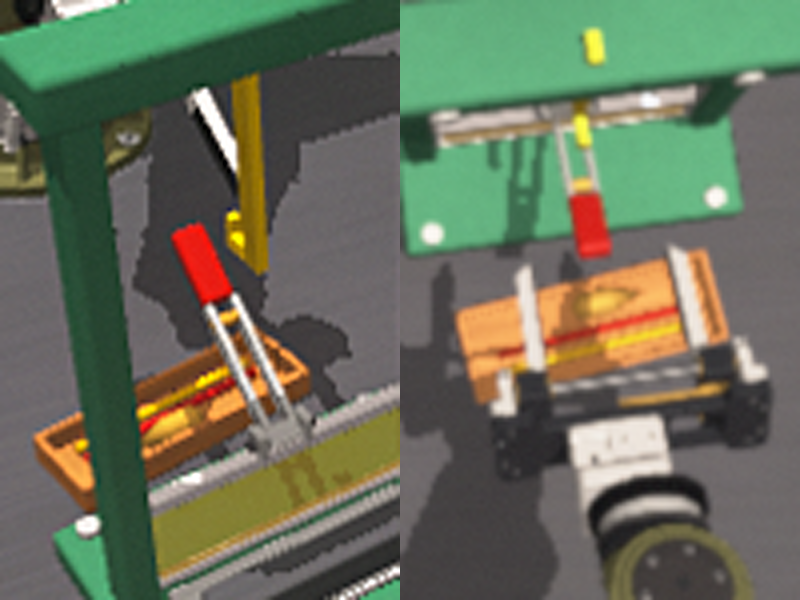

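The fingers straddle the handle (top crop, fingers at x=527 and 690, handle axis about 595), and nothing is disturbed. Joint 5 is nearing its limit at this tilt, so I'll steepen the tool to 0.75 rad before going in.

>>> {"name": "apply_moves", "arguments": {
  "moves": [-0.0625, 0, 0, 0, 0, 0, -1, -0.0625, 0, 0, 0, 0, 0, -1, -0.0625, 0, 0, 0, 0, 0, -1, -0.0625, 0, 0, 0, 0, 0, -1, 0, 0, 0, 0, 0, 0, -1]
}}

```text
time_s: 4.95
position: [534.0, -26.2, 222.5]
ee_rot: [0.685, -0.294, 0.263, -0.612]
ft_force: [0.3, -0.5, -0.6]
finger_gap: 94.1
```

```bash
python3 - <<'E'
from plan import *
s,p,R=cur()
R1=orient(.75,R); go(grip(.86,0,.75),R1)
E
```

```text
t 4.95 TCP [534.  -26.2 222.5] press grip [-141.7   -1.7  236.3] phi 0.759 F [ 0.2 -0.5 -0.6] gap 94.1 q [-0.24 -0.09  2.09  0.55  0.47  0.81]
turn tool [-0.009  0.001 -0.003] shift tool cm [0.01 6.02 0.65] shift in target frame [-0.01  6.01  0.7 ]
```

>>> {"name": "apply_moves", "arguments": {
  "moves": [-0.01, 0, 0, 0, 0, 0.65, -1, 0, 0, 0, 0, 1.5, 0, -1, 0, 0, 0, 0, 1.5, 0, -1, 0, 0, 0, 0, 1.5, 0, -1, 0, 0, 0, 0, 1.5, 0, -1, 0, 0, 0, 0, 0, 0, -1]
}}

```text
time_s: 5.7
position: [578.6, -20.6, 180.8]
ee_rot: [0.684, -0.298, 0.268, -0.61]
ft_force: [-0.7, -0.9, 0.3]
finger_gap: 94.1
```

>>> {"name": "apply_moves", "arguments": {
  "moves": [0, 0, 0, 0, 0, 0, 1, 0, 0, 0, 0, 0, 0, 1, 0, 0, 0, 0, 0, 0, 1, 0, 0, 0, 0, 0, 0, 1, 0, 0, 0, 0, 0, 0, 1, 0, 0, 0, 0, 0, 0, 1, 0, 0, 0, 0, 0, 0, 1, 0, 0, 0, 0, 0, 0, 1],
  "force": 35
}}

```text
time_s: 6.7
position: [578.8, -19.7, 181.2]
ee_rot: [0.684, -0.298, 0.268, -0.609]
ft_force: [-2.0, 7.8, 1.4]
finger_gap: 24.1
```

```bash
python3 - <<'E'
from plan import *
s,p,R=cur()
R1=orient(.75,R); go(grip(.86,95,.75),R1)
S=cam('scene')
def crop(f,x,y,w,h,s): return cv2.resize(f['frame'][y:y+h,x:x+w],None,fx=s,fy=s,interpolation=cv2.INTER_CUBIC)
cv2.imwrite('pics/e.png',crop(S,160,120,150,150,4))
E
```

```text
t 6.7 TCP [578.8 -19.7 181.2] press grip [-96.3  -0.2 195.2] phi 0.746 F [-1.1  8.   1.4] gap 24.1 q [-0.2   0.08  2.03  0.61  0.38  0.76]
turn tool [ 0.004  0.001 -0.006] shift tool cm [ 0.11 -7.07  6.65] shift in target frame [ 0.14 -7.05  6.68]
```

View pics/e.png

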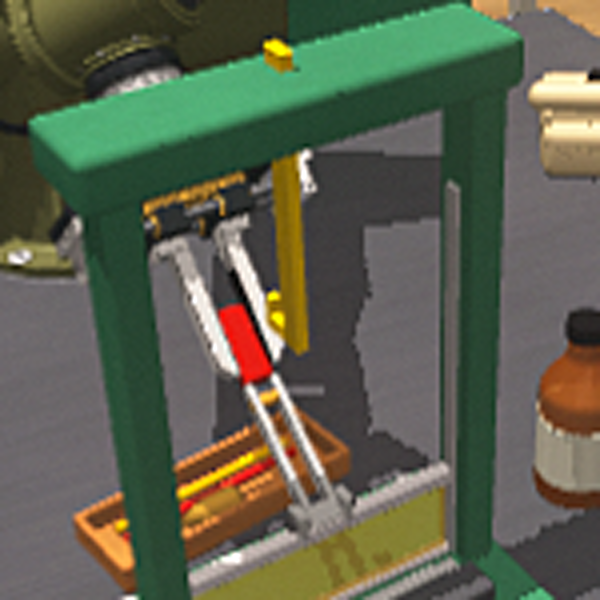

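The handle is gripped (gap 24.1 mm). In the crop the fingers are on the red handle at (245,345). I'll relieve the side force and lift straight up.

>>> {"name": "apply_moves", "arguments": {
  "moves": [0, 0, 0, -0.15, 0, 0, 1, 0, 0, 0, 0, -0.3, 0.28, 1, 0, 0, 0, 0, -0.59, 0.55, 1, 0, 0, 0, 0, -0.59, 0.55, 1, 0, 0, 0, 0, -0.59, 0.55, 1, 0, 0, 0, 0, -0.59, 0.55, 1, 0, 0, 0, 0, -0.59, 0.55, 1, 0, 0, 0, 0, 0, 0, 1]
}}

```text
time_s: 7.75
position: [579.0, -19.4, 225.7]
ee_rot: [0.684, -0.298, 0.267, -0.61]
ft_force: [3.5, -2.9, -5.2]
finger_gap: 24.0
```

```bash
python3 - <<'E'
from plan import *
s,p,R=cur()
R1=orient(.75,R); go(grip(.86,95,.75),R1)
E
```

```text
t 7.75 TCP [579.  -19.4 225.7] press grip [-9.610e+01  2.000e-01  2.397e+02] phi 0.747 F [ 3.2 -3.2 -5.2] gap 24.0 q [-0.19  0.01  1.98  0.47  0.47  0.91]
turn tool [ 0.003  0.001 -0.004] shift tool cm [ 0.17 -3.82  3.62] shift in target frame [ 0.18 -3.8   3.63]
```

>>> {"name": "apply_moves", "arguments": {
  "moves": [0, 0, 0, 0.05, -0.62, 0.58, 1, 0, 0, 0, 0, -0.62, 0.58, 1, 0, 0, 0, 0, -0.62, 0.58, 1, 0, 0, 0, 0, -0.62, 0.58, 1, 0, 0, 0, 0, -0.62, 0.58, 1, 0, 0, 0, 0, -0.62, 0.58, 1, 0, 0, 0, 0, 0, 0, 1]
}}

```text
time_s: 8.62
position: [579.3, -19.5, 277.4]
ee_rot: [0.684, -0.298, 0.267, -0.61]
ft_force: [0.5, 3.7, -4.9]
finger_gap: 23.9
```

```bash
python3 - <<'E'
from plan import *
s,p,R=rep()
S=cam('scene')
def crop(f,x,y,w,h,s): return cv2.resize(f['frame'][y:y+h,x:x+w],None,fx=s,fy=s,interpolation=cv2.INTER_CUBIC)
cv2.imwrite('pics/f.png',crop(S,160,110,150,150,4))
# arc plan: per-step world deltas about pivot
import numpy as np
g=inv(p-19*R.as_matrix()[:,1]); t=95; print('lean est', np.arcsin(-g[0]/126), 'travel', g[2]-115-np.sqrt(126**2-g[0]**2))
th0=np.arcsin(-g[0]/126); t0=g[2]-115-126*np.cos(th0)
ths=np.linspace(th0,.456,9); phis=np.linspace(.75,.6,9); CYs=g[1]
for i in range(8):
    a=grip(ths[i],t0,phis[i]); b=grip(ths[i+1],t0,phis[i+1]); Ra=orient(phis[i],R)
    print((orient(phis[i],R).inv()*orient(phis[i+1],R)).as_rotvec().round(4),(Ra.inv().apply(b-a)/10).round(3))
E
```

```text
t 8.62 TCP [579.3 -19.5 277.4] press grip [-95.8  -0.  291.4] phi 0.747 F [ 0.9  3.6 -4.9] gap 23.9 q [-0.19 -0.05  1.91  0.39  0.59  1.02]
lean est 0.8634628742744755 travel 94.4868118579234
[-0.0188  0.     -0.    ] [ 0.    -0.057  0.604]
[-0.0187  0.      0.    ] [-0.    -0.036  0.605]
[-0.0188 -0.     -0.    ] [ 0.    -0.015  0.606]
[-0.0187  0.      0.    ] [0.    0.005 0.606]
[-0.0188  0.     -0.    ] [0.    0.026 0.606]
[-0.0188 -0.      0.    ] [-0.     0.046  0.604]
[-0.0187  0.     -0.    ] [0.    0.067 0.603]
[-0.0187 -0.      0.    ] [-0.     0.087  0.6  ]
```

View pics/f.png

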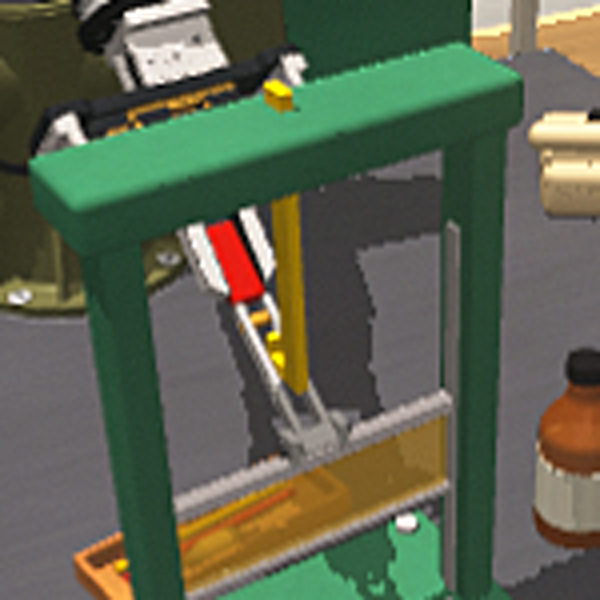

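The guard is up. The pin at crop (260,318) sits just in front of and above the lip at (272,340). Now I'll swing the bar in over the lip.

>>> {"name": "apply_moves", "arguments": {
  "moves": [-0.019, 0, 0, 0, -0.057, 0.6, 1, -0.019, 0, 0, 0, -0.036, 0.6, 1, -0.019, 0, 0, 0, -0.015, 0.6, 1, -0.019, 0, 0, 0, 0.005, 0.6, 1, -0.019, 0, 0, 0, 0.026, 0.6, 1, -0.019, 0, 0, 0, 0.046, 0.6, 1, -0.019, 0, 0, 0, 0.067, 0.6, 1, -0.019, 0, 0, 0, 0.087, 0.6, 1, 0, 0, 0, 0, 0, 0, 1]
}}

```text
time_s: 9.8
position: [617.5, -15.2, 306.0]
ee_rot: [0.659, -0.349, 0.313, -0.587]
ft_force: [-0.6, 4.5, -4.0]
finger_gap: 23.5
```

```bash
python3 - <<'E'
from plan import *
s,p,R=rep()
S=cam('scene')
def crop(f,x,y,w,h,s): return cv2.resize(f['frame'][y:y+h,x:x+w],None,fx=s,fy=s,interpolation=cv2.INTER_CUBIC)
cv2.imwrite('pics/g.png',crop(S,190,130,75,75,8))
g=inv(p-19*R.as_matrix()[:,1]);th=np.arcsin(-g[0]/126); print('lean',th,'travel',g[2]-115-126*np.cos(th))
E
```

```text
t 9.8 TCP [617.5 -15.2 306. ] press grip [-5.510e+01  1.000e-01  3.217e+02] phi 0.594 F [-0.1  4.6 -4. ] gap 23.5 q [-0.15  0.08  1.66  0.2   0.84  1.22]
lean 0.45219971201888354 travel 93.40929987427975
```

View pics/g.png

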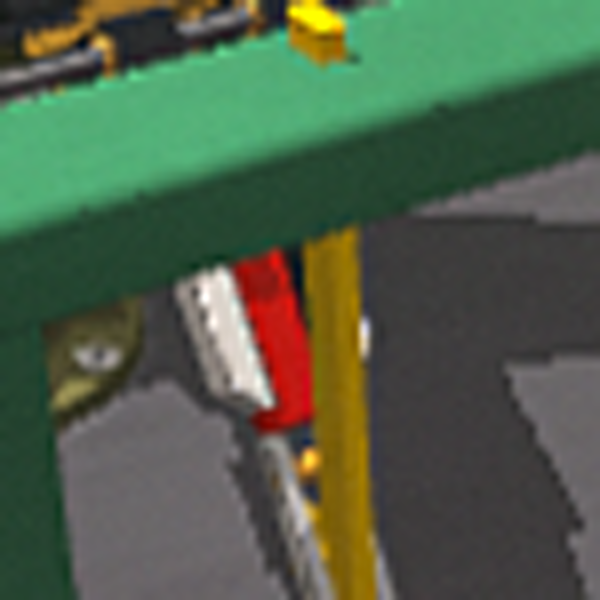

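The pin (305,462 in the crop) is above the notch, just in front of the wall. I'll lower it gently.

>>> {"name": "apply_moves", "arguments": {
  "moves": [0, 0, 0, -0.05, 0.25, -0.17, 1, 0, 0, 0, 0, 0.25, -0.17, 1, 0, 0, 0, 0, 0.25, -0.17, 1, 0, 0, 0, 0, 0.25, -0.17, 1, 0, 0, 0, 0, 0.25, -0.17, 1, 0, 0, 0, 0, 0.25, -0.17, 1, 0, 0, 0, 0, 0.25, -0.17, 1, 0, 0, 0, 0, 0, 0, 1]
}}

```text
time_s: 10.85
position: [618.7, -15.0, 289.2]
ee_rot: [0.661, -0.346, 0.31, -0.59]
ft_force: [0.5, 2.4, 14.4]
finger_gap: 23.2
```

>>> {"name": "apply_moves", "arguments": {
  "moves": [0, 0, 0, 0, 0.17, -0.11, 1, 0, 0, 0, 0, 0.17, -0.11, 1, 0, 0, 0, 0, 0, 0, 1]
}}

```text
time_s: 11.22
position: [619.9, -14.9, 286.6]
ee_rot: [0.661, -0.345, 0.308, -0.59]
ft_force: [13.2, 4.3, 15.4]
finger_gap: 23.5
```

```bash
cat > chk.py <<'E'
from plan import *
s,p,R=rep()
g=inv(p-19*R.as_matrix()[:,1]);th=np.arcsin(-g[0]/126); print('lean',th,'travel',g[2]-115-126*np.cos(th))
E
python3 chk.py
```

```text
t 11.22 TCP [619.9 -14.9 286.6] press grip [-5.290e+01  2.000e-01  3.022e+02] phi 0.608 F [13.6  2.8 15.4] gap 23.5 q [-0.15  0.09  1.7   0.21  0.78  1.2 ]
lean 0.43328769628173325 travel 72.7961586711867
```

It made contact earlier than expected (Fz +15, Fx +13). I'll look before going on.

```bash
python3 - <<'E'
from fit import *
from plan import *
import pickle
S,T=cam('scene'),cam('top'); pickle.dump((S,T),open('f2.pkl','wb'))
def crop(f,x,y,w,h,s): return cv2.resize(f['frame'][y:y+h,x:x+w],None,fx=s,fy=s,interpolation=cv2.INTER_CUBIC)
c=np.hstack([crop(S,200,150,65,100,6),crop(T,250,165,65,100,6)]); 
# predicted wall front/lip points, for orientation
cv2.imwrite('pics/i.png',c)
for n,x,z in(('pivot_t70',0,185),('lip top',-48,261),('wall',-30,261),('pin',-37.5,265)): print(n,(w2px(S,w(x,0,z))[0]-[200,150])*6,(w2px(T,w(x,0,z))[0]-[250,165])*6+[390,0])
f=T;H=pts(f,red(f)&((np.arange(384)[:,None]<225)&(np.arange(384)[:,None]>160)&(np.abs(np.arange(512)-275)<25)))
H=H[H[:,2]>150]; q=np.array([inv(a) for a in H]); print('top red',len(q), q.mean(0).round(1) if len(q) else '')
f=S;H=pts(f,red(f)&((np.arange(384)[:,None]<225)&(np.arange(384)[:,None]>140)&(np.abs(np.arange(512)-230)<20)))
H=H[H[:,2]>200]; q=np.array([inv(a) for a in H]); print('scene red',len(q), q.mean(0).round(1),q.min(0).round(1),q.max(0).round(1))
c0,v=np.linalg.svd(q-q.mean(0))[1:]; print('axis',v[0], 'lean',np.arctan(abs(v[0][0]/v[0][2])))
E
```

```text
pivot_t70 [233.20542648 462.55381149] [521.08953903 136.76521692]
lip top [167.39610204 261.25286939] [542.86933536 209.54394671]
wall [188.6065758  281.14426582] [537.43159826 170.6657762 ]
pin [179.16278849 264.79457341] [540.15172808 185.40475507]
top red 47 [-58.4  -2.4 304.1]
scene red 119 [-5.790e+01  2.000e-01  3.035e+02] [-73.6 -12.1 277.2] [-43.   12.1 323.3]
axis [ 0.50290742 -0.11920324 -0.85608102] lean 0.5311427240681151
```

View pics/i.png

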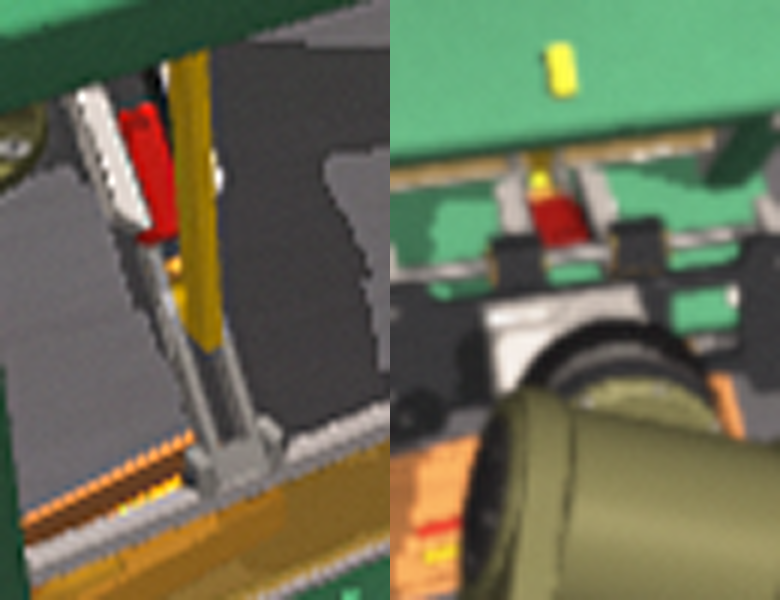

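The pin at crop (177,265) seems to sit on the lip's inner top edge, and the handle's real lean (about 0.52) is larger than planned. I'll raise it about 10 mm, move further in, and feel for the wall.

>>> {"name": "apply_moves", "arguments": {
  "moves": [0, 0, 0, 0, -0.27, 0.19, 1, 0, 0, 0, 0, -0.27, 0.19, 1, 0, 0, 0, 0, -0.27, 0.19, 1, 0, 0, 0, 0, 0, 0, 1]
}}

```text
time_s: 11.82
position: [618.1, -15.0, 291.6]
ee_rot: [0.66, -0.348, 0.312, -0.588]
ft_force: [7.8, 1.6, -5.5]
finger_gap: 23.6
```

>>> {"name": "apply_moves", "arguments": {
  "moves": [0, 0, 0, 0, 0.17, 0.25, 1, 0, 0, 0, 0, 0.17, 0.25, 1, 0, 0, 0, 0, 0, 0, 1]
}}

```text
time_s: 12.2
position: [623.1, -14.4, 290.0]
ee_rot: [0.659, -0.349, 0.313, -0.587]
ft_force: [0.2, -2.3, -6.2]
finger_gap: 23.6
```

```bash
python3 chk.py
```

```text
t 12.2 TCP [623.1 -14.4 290. ] press grip [-4.940e+01  3.000e-01  3.057e+02] phi 0.594 F [-0.  -2.3 -6.2] gap 23.6 q [-0.15  0.1   1.67  0.2   0.8   1.21]
lean 0.4027176849914241 travel 74.78675840324036
```

>>> {"name": "apply_moves", "arguments": {
  "moves": [0, 0, 0, 0, 0.08, 0.12, 1, 0, 0, 0, 0, 0.08, 0.12, 1, 0, 0, 0, 0, 0, 0, 1]
}}

```text
time_s: 12.58
position: [626.2, -14.0, 290.6]
ee_rot: [0.659, -0.349, 0.313, -0.588]
ft_force: [-0.1, -3.8, -5.8]
finger_gap: 23.4
```

```bash
python3 chk.py
```

```text
t 12.57 TCP [626.2 -14.  290.6] press grip [-4.630e+01  3.000e-01  3.063e+02] phi 0.595 F [-0.5 -3.7 -5.8] gap 23.4 q [-0.14  0.11  1.66  0.2   0.8   1.22]
lean 0.37648433629553313 travel 74.16631582888832
```

>>> {"name": "apply_moves", "arguments": {
  "moves": [0, 0, 0, 0, 0.08, 0.12, 1, 0, 0, 0, 0, 0.08, 0.12, 1, 0, 0, 0, 0, 0, 0, 1]
}}

```text
time_s: 12.95
position: [629.1, -13.6, 290.7]
ee_rot: [0.66, -0.349, 0.313, -0.588]
ft_force: [-0.0, -3.7, -5.6]
finger_gap: 23.7
```

```bash
python3 chk.py; python3 - <<'E'
from fit import *
from plan import *
f=cam('scene');H=pts(f,red(f)&((np.arange(384)[:,None]<225)&(np.arange(384)[:,None]>140)&(np.abs(np.arange(512)-230)<20)))
H=H[H[:,2]>200]; q=np.array([inv(a) for a in H]); print('scene red',len(q), q.mean(0).round(1))
v=np.linalg.svd(q-q.mean(0))[2]; print('lean',np.arctan(abs(v[0][0]/v[0][2])))
cv2.imwrite('pics/j.png',cv2.resize(f['frame'][150:250,200:265],None,fx=6,fy=6,interpolation=cv2.INTER_CUBIC))
E
```

```text
t 12.95 TCP [629.1 -13.6 290.7] press grip [-43.4   0.4 306.4] phi 0.595 F [-0.4 -3.7 -5.6] gap 23.7 q [-0.14  0.11  1.66  0.2   0.8   1.22]
lean 0.35134734765818815 travel 73.09874265726667
scene red 92 [-50.2  -1.1 308.9]
lean 0.4813000732093299
```

View pics/j.png

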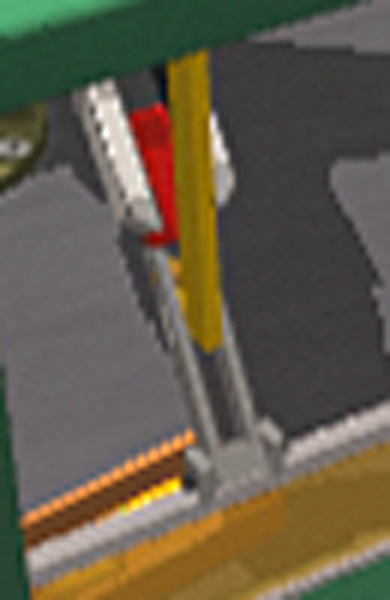

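```bash
cat > tr.py <<'E'
from fit import *
from plan import *
import pickle
f0=pickle.load(open('f0.pkl','rb'))['scene']; f=cam('scene')
def P(f):
    p=pts(f,np.ones(f['depth'].shape,bool)); d=p-np.r_[o,0]; return np.stack([d@X,d@Yp,p[:,2]],1).reshape(384,512,3)
def rail(q):
    out=[]
    m=(np.abs(q[...,0])<14)&(q[...,2]>60)&(q[...,2]<260)
    for a in range(-90,95,10):
        if abs(a)<30: continue
        z=q[m&(np.abs(q[...,1]-a)<5)][:,2]
        if len(z)>5: out.append(np.percentile(z,95))
    return np.array(out)
a,b=rail(P(f0)),rail(P(f)); print(a.round(),b.round()); print('travel',np.median(b)-np.median(a))
q=P(f)  # rails of bar: pts between pivot and handle, off the catch plate
m=(np.abs(q[...,1])<16)&(np.abs(q[...,1])>7)&(q[...,2]>195)&(q[...,2]<255)&(q[...,0]>-60)&(q[...,0]<10)
k=q[m]; 
if len(k)>5:
    c=np.polyfit(k[:,2],k[:,0],1); print('bar n',len(k),'lean',-np.arctan(c[0]),'x=0 at z',-c[1]/c[0])
    for z0 in range(195,255,10):
        s=k[(k[:,2]>=z0)&(k[:,2]<z0+10)]; print(z0,len(s),np.median(s,0).round(1) if len(s) else '')
E
python3 tr.py
```

```text
Traceback (most recent call last):
  File "tr.py", line 15, in <module>
    a,b=rail(P(f0)),rail(P(f)); print(a.round(),b.round()); print('travel',np.median(b)-np.median(a))
             ~^^^^
  File "tr.py", line 6, in P
    p=pts(f,np.ones(f['depth'].shape,bool)); d=p-np.r_[o,0]; return np.stack([d@X,d@Yp,p[:,2]],1).reshape(384,512,3)
                                                                    ~~~~~~~~~~~~~~~~~~~~~~~~~~~~~~~~~~~~~^^^^^^^^^^^
ValueError: cannot reshape array of size 584451 into shape (384,512,3)
```

```bash
sed -i 's/,1).reshape(384,512,3)/,1)/' tr.py; python3 tr.py
```

```text
[111. 110. 111. 110. 111. 111. 111. 109. 109. 108. 109. 109. 110. 108.] [182. 181. 181. 181. 181. 181. 182. 181. 181. 181. 181. 181. 181. 181.]
travel 71.11768720064069
bar n 136 lean 0.4686575135925363 x=0 at z 198.82990293926127
195 30 [  0.5  -9.2 198.4]
205 23 [ -4.7 -10.8 210.1]
215 23 [-10.3 -11.2 220.4]
225 22 [-14.3 -11.  230.5]
235 21 [-18.8 -11.9 239.8]
245 17 [-25.1 -12.5 248.9]
```

```bash
sed 's/f=cam(.scene.)/f=pickle.load(open("f2.pkl","rb"))[0]/' tr.py > tr2.py; python3 tr2.py | head -4
python3 - <<'E'
from fit import *
from plan import *
import pickle
T=cam('top'); pickle.dump(T,open('f3.pkl','wb'))
for f in(pickle.load(open('f2.pkl','rb'))[1],T):
    H=pts(f,red(f)&((np.arange(384)[:,None]<225)&(np.arange(384)[:,None]>160)&(np.abs(np.arange(512)-275)<25)))
    H=H[H[:,2]>150]; q=np.array([inv(a) for a in H]); print(len(q),q.mean(0).round(1),q.min(0).round(1),q.max(0).round(1))
f=pickle.load(open('f0.pkl','rb'))['scene']
p=pts(f,np.ones(f['depth'].shape,bool)); d=p-np.r_[o,0]; q=np.stack([d@X,d@Yp,p[:,2]],1)
m=(np.abs(q[:,1])<16)&(np.abs(q[:,1])>7)&(q[:,2]>122)&(q[:,2]<175)&(q[:,0]>-80)&(q[:,0]<10);k=q[m]; c=np.polyfit(k[:,2],k[:,0],1);print('f0 bar lean',-np.arctan(c[0]),'x0 z',-c[1]/c[0])
m=(np.abs(np.abs(q[:,1])-120)<10)&(q[:,2]>100)&(q[:,2]<380)&(np.abs(q[:,0])<40); print('post back x',np.percentile(q[m][:,0],[10,50,90]))
E
cp pics/j.png pics/k.png
```

```text
[111. 110. 111. 110. 111. 111. 111. 109. 109. 108. 109. 109. 110. 108.] [182. 182. 182. 181. 181. 181. 182. 181. 182. 182. 182. 181. 181. 181.]
travel 71.57765149803373
bar n 136 lean 0.5463306602706561 x=0 at z 198.74099878802727
195 33 [  0.7 -10.6 198.5]
47 [-58.4  -2.4 304.1] [-69.6 -11.8 284.1] [-47.1   7.  325.1]
30 [-49.4  -2.  305.8] [-57.7 -11.5 288.3] [-41.1   6.3 322.8]
f0 bar lean 0.9079675259954708 x0 z 120.53241528825406
post back x [18.33755818 20.60679391 22.12571023]
```

Bar lean is now about 0.45 and travel about 71 mm (the tool-derived lean carries an offset of about −0.1 from the grip). The pin should be over the notch, so I'll lower in small steps.

>>> {"name": "apply_moves", "arguments": {
  "moves": [0, 0, 0, 0, 0.12, -0.08, 1, 0, 0, 0, 0, 0.12, -0.08, 1, 0, 0, 0, 0, 0.12, -0.08, 1, 0, 0, 0, 0, 0, 0, 1]
}}

```text
time_s: 13.65
position: [629.0, -13.6, 286.1]
ee_rot: [0.659, -0.349, 0.313, -0.588]
ft_force: [0.6, -4.4, -6.0]
finger_gap: 23.7
```

>>> {"name": "apply_moves", "arguments": {
  "moves": [0, 0, 0, 0, 0.12, -0.08, 1, 0, 0, 0, 0, 0.12, -0.08, 1, 0, 0, 0, 0, 0, 0, 1]
}}

```text
time_s: 14.02
position: [629.0, -13.6, 283.2]
ee_rot: [0.659, -0.349, 0.313, -0.588]
ft_force: [0.0, -4.6, -6.2]
finger_gap: 23.8
```

```bash
python3 chk.py; python3 tr.py|sed -n 2,3p
```

```text
t 14.03 TCP [629.  -13.6 283.2] press grip [-43.5   0.4 298.9] phi 0.595 F [-0.5 -4.6 -6.2] gap 23.8 q [-0.14  0.12  1.67  0.2   0.79  1.21]
lean 0.35269789519710565 travel 65.65333072157827
travel 63.37403200905649
bar n 117 lean 0.46332379852325667 x=0 at z 191.11129722201915
```

>>> {"name": "apply_moves", "arguments": {
  "moves": [0, 0, 0, 0, 0.08, -0.056, 1, 0, 0, 0, 0, 0.08, -0.056, 1, 0, 0, 0, 0, 0, 0, 1]
}}

```text
time_s: 14.45
position: [629.0, -13.6, 281.4]
ee_rot: [0.659, -0.349, 0.313, -0.588]
ft_force: [0.9, -5.1, -5.5]
finger_gap: 23.5
```

>>> {"name": "apply_moves", "arguments": {
  "moves": [0, 0, 0, 0, 0.08, -0.056, 1, 0, 0, 0, 0, 0, 0, 1]
}}

```text
time_s: 14.7
position: [629.0, -13.6, 280.7]
ee_rot: [0.66, -0.349, 0.313, -0.588]
ft_force: [-1.7, -5.2, -4.5]
finger_gap: 23.6
```

>>> {"name": "apply_moves", "arguments": {
  "moves": [0, 0, 0, 0, 0.08, -0.056, 1, 0, 0, 0, 0, 0, 0, 1]
}}

```text
time_s: 14.95
position: [629.2, -13.6, 280.6]
ee_rot: [0.66, -0.349, 0.312, -0.588]
ft_force: [-3.7, -5.3, 0.6]
finger_gap: 24.3
```

```bash
python3 chk.py; python3 tr.py|sed -n 2,3p
```

```text
t 14.95 TCP [629.2 -13.6 280.6] press grip [-43.4   0.4 296.3] phi 0.597 F [-4.3 -4.8  0.6] gap 24.3 q [-0.14  0.12  1.67  0.21  0.78  1.21]
lean 0.35132939768733357 travel 62.98716625430413
travel 60.958162685974656
bar n 120 lean 0.45869697546502125 x=0 at z 188.26453377594132
```

The weight is carried by the ledge (Fz about 0, travel 61 mm, lean 0.46), which matches the expected seating. I'll settle it a little, cut the grip force, check, and open.

>>> {"name": "apply_moves", "arguments": {
  "moves": [0, 0, 0, 0.07, 0.0, -0.1, 1, 0, 0, 0, 0, 0, 0, 1]
}}

```text
time_s: 15.25
position: [628.7, -13.8, 280.4]
ee_rot: [0.66, -0.348, 0.312, -0.588]
ft_force: [-0.5, 2.3, 5.6]
finger_gap: 23.7
```

>>> {"name": "apply_moves", "arguments": {
  "moves": [0, 0, 0, 0, 0, 0, 1, 0, 0, 0, 0, 0, 0, 1],
  "force": 8
}}

```text
time_s: 15.5
position: [628.8, -13.9, 280.3]
ee_rot: [0.66, -0.348, 0.312, -0.588]
ft_force: [-0.8, 2.2, 5.4]
finger_gap: 24.2
```

```bash
python3 chk.py; python3 tr.py|sed -n 2,3p
```

```text
t 15.5 TCP [628.8 -13.9 280.3] press grip [-4.380e+01  2.000e-01  2.961e+02] phi 0.598 F [-0.5  2.3  5.4] gap 24.2 q [-0.14  0.12  1.68  0.21  0.78  1.21]
lean 0.35512097199952375 travel 62.91372403533384
travel 60.95429402747462
bar n 119 lean 0.4740748191675219 x=0 at z 188.97193067978623
```

>>> {"name": "apply_moves", "arguments": {
  "moves": [0, 0, 0, 0, 0, 0, 0.4, 0, 0, 0, 0, 0, 0, 0.2, 0, 0, 0, 0, 0, 0, -0.2, 0, 0, 0, 0, 0, 0, -0.4, 0, 0, 0, 0, 0, 0, -0.4]
}}

```text
time_s: 16.18
position: [628.2, -14.3, 278.9]
ee_rot: [0.659, -0.349, 0.313, -0.588]
ft_force: [0.2, 0.0, 0.5]
finger_gap: 63.6
```

```bash
python3 chk.py; python3 tr.py|sed -n 2,3p
```

```text
t 16.18 TCP [628.2 -14.3 278.9] press grip [-4.440e+01 -2.000e-01  2.946e+02] phi 0.595 F [0.2 0.  0.5] gap 63.6 q [-0.14  0.12  1.68  0.21  0.78  1.21]
lean 0.3600486698059644 travel 61.69259911485362
travel 61.02356008256211
bar n 123 lean 0.468763574680874 x=0 at z 188.37956906269326
```

>>> {"name": "apply_moves", "arguments": {
  "moves": [0, 0, 0, 0, -1.0, 0, -0.4, 0, 0, 0, 0, -1.5, 0, -0.4, 0, 0, 0, 0, -2, 0, -0.4, 0, 0, 0, 0, -2, -0.5, -0.4, 0, 0, 0, 0, -2, -1, -0.4, 0, 0, 0, 0, -2, -1, -0.4, 0, 0, 0, 0, -2, -1, -0.4, 0, 0, 0, 0, 0, 0, -0.4]
}}

```text
time_s: 17.23
position: [529.1, -26.0, 365.1]
ee_rot: [0.66, -0.348, 0.312, -0.589]
ft_force: [-0.2, 0.0, 0.2]
finger_gap: 65.7
```

```bash
python3 chk.py; python3 tr.py|sed -n 2,3p; python3 - <<'E'
from h import *
f=cam('scene'); t=cam('top'); cv2.imwrite('pics/l.png',np.hstack([cv2.resize(f['frame'][110:290,140:310],None,fx=2.4,fy=2.4,interpolation=cv2.INTER_CUBIC),cv2.resize(t['frame'][120:270,165:365],None,fx=1.8,fy=2.88)]))
E
```

```text
t 17.23 TCP [529.1 -26.  365.1] press grip [-144.2   -0.9  380.8] phi 0.599 F [-0.2  0.   0.2] gap 65.7 q [-0.21 -0.16  1.75  0.22  0.99  1.18]
lean nan travel nan
travel 61.074522616248316
bar n 122 lean 0.47910724767208823 x=0 at z 189.78974178573918chk.py:3: RuntimeWarning: invalid value encountered in arcsin
  g=inv(p-19*R.as_matrix()[:,1]);th=np.arcsin(-g[0]/126); print('lean',th,'travel',g[2]-115-126*np.cos(th))
```

View pics/l.png

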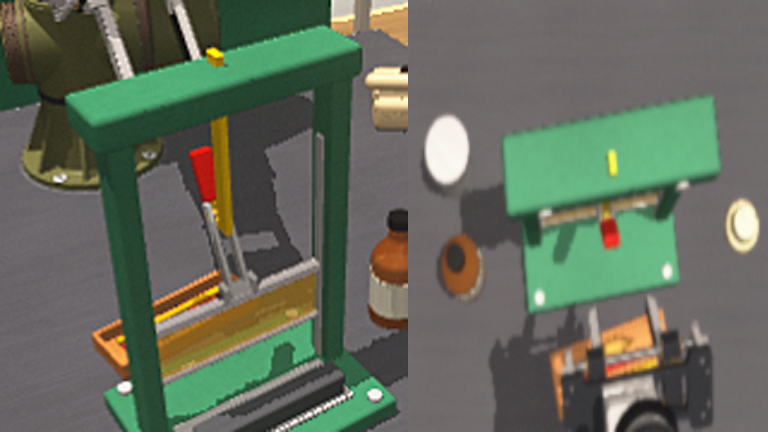

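The guard hangs by itself, with the pin in the notch at (213,215) and the gripper well clear. The tray, bottle, canister and knob look unmoved, so I'm handing in.

```bash
python3 -c "
from rig import ctrl
print(ctrl.close_job())"
```

```text
the job is handed in; nothing more can be done
None
```

The guard now hangs by itself from the catch plate, with the gripper withdrawn and touching nothing, and the job is handed in. I gripped the red handle, lifted the guard about 94 mm, swung the pin over the lip, lowered it into the notch until the wrist force showed the ledge carrying the weight, then let go and backed off.

**One correction on the way:** on the first lowering the pin landed on the lip's inner edge, with about 15 N on the wrist. I raised it, moved it about 11 mm further in and lowered again.

**Last checks, after backing off:**
- **Guard:** travel read 61.1 mm by camera, the same as before and during release.
- **Bar:** lean measured about 0.47 to 0.48 rad, inside the 0.37 to 0.54 window.
- **Wrist:** force was about 0 N.
- **Bystanders:** the canister, bottle, knob and tray looked unmoved in the last picture. I did not measure their positions again.
- **Time:** 17 s of the 45 s.

**Disagreement:** the lean worked out from the tool position read about 0.1 rad lower than the camera's. At the start the two camera methods also differed by about 0.05 rad (0.86 against 0.91). I relied on the camera value for the final check.

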